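# Hold the shutter of the light-fading test box at its mark

## Robot

A 6-joint arm with a two-finger parallel gripper is mounted at the origin on a cart in front of the work surface, level with it; the furniture and walls round the work are solid. World frame = base frame: x ahead of the robot, y to its left, z up, the work surface at z = 0. Lengths are in m, angles in rad, forces in N, time in s.
With the tool pointing down it reaches from about 0.3 to 0.875 m from the base axis. Payload 6.4 kg.
Tool frame: the origin (TCP) lies at the very end of the fingers, on their centre line; the grasp point (between the pads) lies ctrl.grip_point_offset behind it (ctrl.grip_point_offset is the distance from the TCP to the grasp point, in m); z points along the fingers, x is the direction in which the jaws open and shut, and the axes are right-handed (so a half turn about z gives the same grasp; the last joint's range is limited). The gripper opens to 85 mm and grips with 20 to 120 N. Pads are 22 mm wide; open, the fingers measure 114 mm over their backs; the gripper's body (76 mm by 85 mm) begins 54 mm behind the grasp point. The pads swing forward as they close: fully open they stand 13 mm farther back than shut.
Start: joints at [0.967, 0.181, 1.607, -0, 1.354, -0.206], TCP at [0.223, 0.53, 0.231] pointing down, gripper open.
Joint ranges: [-2.99, 2.99], [-0.89, 2.07], [0.3, 2.58], [-1.14, 4.28], [0, 2.63], [-3.12, 3.12]. Speed limits (rad/s): [2.57, 2.57, 3.01, 3.14, 3.14, 3.14].

## Interface

Orientations are given as a unit quaternion [w, x, y, z].
In Python, from bench import get_obs, viewer, workorder, ctrl gives the robot as it stands. The module is installed in compiled form; this text tells all that it offers.
- The arm moves only by the tool move_arm, never from a script. Its argument "increments" is a list of rows, each an object of numbers: "tx", "ty", "tz": the shift along the tool's x, y, z in m; "turn": the turn about the tool's z in degrees. A call has 1 to 20 rows; each row is the pose to reach, as a shift and turn from the pose commanded when the call began, along the tool's axes at that moment; what a row does not reach only later rows make up. A row lasts 1/12 s, in which the tool goes at most 41.7 mm and 7.16 degrees, less where a joint would pass 70% of its speed; a pose out of reach is approached as far as the arm can. A call with a gripper value outside its range is refused whole. "gripper" is the opening, from 0 (shut) to 1 (fully open), set as the call begins (left out, the last holds). The fingers move at their own pace and stop on an object; the grip force is fixed at half the most. Time passes only in rows, so rows that repeat a pose let the fingers close. It gives the time, the measured TCP pose, the force and the opening at its end, in the units of the state.
- get_obs(): the state, without advancing time (a new reading comes with each control period).
- viewer.camera(name): name is "scene" or "top" or "wrist"; returns (picture, depth): 480x640x3 uint8, red, green, blue; 480x640 float32, m along the optical axis (not along the pixel's ray), 0 where there is no reading.
- viewer.get_calibration(name): a dict with "intrinsics" (3x3 intrinsics, pixels), "origin" and "attitude" of the camera in the world. Camera axes: x right, y up, looking along -z (the intrinsics and any distortion apply to the point x, -y, -z); pixel columns grow to the right and rows downward; lengths in m; the calibration is good to about 2 mm. The wrist camera is an equidistant fisheye: a pixel r from the principal point sees the ray r / f radians off the axis. A picture is of the moment at which its call begins: read the wrist's pose just before it. get_calibration takes no time and is no camera call; for the wrist camera it gives the pose at the moment of the call.
- workorder.hand_in(): hands the job in, once; it reports no verdict.
The state is a dict: "time_s": time; "q": joint angles; "dq": joint speeds; "joint_efforts": joint torques, N m; "eef_pos": TCP position; "eef_rot": TCP orientation; "wrist_force": force on the tool from outside, world axes, zero at the start; "torque": the same for the moment, N m; "opening": opening from 0.0 (shut) to 1.0 (fully open).
Only numpy, scipy, OpenCV 4.12 (cv2) and the standard library are available. Lean on these libraries where they do the work, as an engineer would, in place of code of your own. Each camera call takes 0.05 s, during which the arm holds its last target.

## Task

Start a light-fading test on the leather sample: on the grey test box, first slide the flat metal cover fully shut over the compartment with the leather in it, and only then draw the spring-return shutter by its black handle until its yellow pointer stands at the red mark, without running past the mark. The shutter springs shut if let go, so keep hold of the handle and finish the program while the fingers still hold the pointer at the mark; leave the red mark and the cork block, wax block and eraser round the box where they are.

Things in the scene. Friction and masses are not known exactly. Their poses are not given: they have to be found in the camera images.
- test_box: Grey test box fixed to the worktop, 200 (x) by 260 (y) by 50 mm high; origin centre of its underside; place and yaw vary. Axes: x away from the robot, y left, z up. Front half of the deck: shutter, and a white scale with the red mark at the front edge. Rear half: flat cover, and at left an open compartment 70 by 80 mm, 30 deep, centred x +50, y +60 mm. Rails stand up to 8 mm above the deck.
- cover (a joint): The flat aluminium cover's slide, m: 0 is fully open, it grows as the cover moves to the box's +y (left), 0.09 is fully shut against its stop. It starts between 0 and 0.03 and stays where it is left (friction about 1.5 N).
- cover_grip (a point): Top centre of the cover's black upright grip, 36 mm (box x) by 16 mm (box y), 26 mm tall from the cover plate; this point is 81 mm above the worktop, the cover plate's top 56 mm. Axes as the box's. It moves along box y only, at box x = +50 mm; fully shut it is at box y = +60 mm.
- shutter: Spring-return shutter: dark plate 48 by 100 mm with an upright black handle, 22 mm (box x) by 24 mm (box y), 35 mm tall. Origin under the handle, 51 mm above the worktop; axes as the box's. It is drawn towards box -y (right), at most 100 mm; a spring pulls it back with 3.6 N at home, rising 0.6 N per cm. It starts home, handle at box x -46, y +40 mm.
- shutter_grip (a point): Top centre of the shutter's black handle, 90 mm above the worktop; the plate's top is 55 mm above the worktop.
- shutter_pointer (a point): Tip of the shutter's yellow pointer, a 4 mm wide bar that sticks out from the handle towards the box's front edge, in line with the middle of the handle; it moves with the handle.
- mark (a point): Top centre of the red mark, a block 12 mm wide (box y), 13 mm deep and 8 mm high clamped on the scale at the box's front edge. Axes as the box's. It stands 45 to 80 mm to the right (box -y) of the pointer's home place; the pointer is at the mark when both have the same box y.
- leather_specimen: The brown leather sample, 41 x 62 x 22 mm, lying loose on the compartment floor, its top 8 mm below the deck. Origin at the centre of its underside.
- cork_block: A brown cork block, 56 x 80 x 20 mm, loose on the worktop to the right of the box. Leave alone.
- wax: A yellow wax block, 40 x 55 x 18 mm, loose on the worktop behind the box. Leave alone.
- rubber: A pink and blue eraser, 23 x 50 x 13 mm, loose on the worktop to the left of the box. Leave alone.

How it is judged:
On the way, in this order (a step that is already met when the one before it is completed fails the run):
1. the cover is fully shut over the leather while the shutter is still home (value of joint cover above 0.086 m and distance of shutter_pointer from where it was at the start of the episode below 0.015 m), for 0.2 s.
2. the pointer is held at the red mark by the fingers (y of shutter_pointer in the frame of mark between -0.006 and 0.006 m and contact force between the fingers and shutter above 1.5 N), for 0.5 s.
At the end, for the whole second after the job is handed in: The cover is shut to within 4 mm of its stop, the leather still in the compartment below; the shutter stands still, its pointer within 6 mm of the middle of the red mark, held there by the fingers alone; cork block, wax block and eraser are within 20 mm of their first places (all of step 2 and value of joint cover above 0.086 m and linear speed of shutter below 0.01 m/s and contact force between shutter and cork_block below 0.1 N and contact force between shutter and wax below 0.1 N and contact force between shutter and rubber below 0.1 N and contact force between shutter and leather_specimen below 0.1 N and z of leather_specimen in the frame of test_box below 0.03 m and horizontal distance between leather_specimen and cover_grip below 0.04 m and distance of each of cork_block, wax, rubber from where it was at the start of the episode below 0.02 m); the arm keeps its last pose, push and grip.
It fails at once if the shutter is drawn more than 20 mm before the cover is shut (distance of shutter_pointer from where it was at the start of the episode above 0.02 m and value of joint cover below 0.08 m).
It fails at once if the pointer runs more than 15 mm past the middle of the red mark (y of shutter_pointer in the frame of mark below -0.015 m).
It fails at once if the red mark is pushed along its scale (distance of mark from where it was at the start of the episode above 0.006 m).
It fails at once if the cork block, wax block or eraser is displaced by more than 20 mm (distance of any of cork_block, wax, rubber from where it was at the start of the episode above 0.02 m).
It also fails if it takes over 40 s, if anything falls off the work surface, if the arm or the gripper's body presses on something with over 40 N, if the wrist force passes 120 N, or if a joint passes its speed limit or range.

## Working session

There is one attempt and no reset: what is moved stays moved. The work goes in short steps, Python scripts to look and compute and a tool call to move; the robot and the scene stay as the last step left them, time stands still between calls to the robot, and variables do not carry over. Pictures are saved under pics/ and viewed, and the job is handed in when it is done.

Besides the shell and the picture viewer there is one more tool, called after ">>>" by a JSON object that holds its "method" and its "body". move_arm: Moves the arm, as the interface text tells. Its arguments: {"type":"object","properties":{"increments":{"type":"array"},"gripper":{"type":"number"}},"required":["increments"]}

```bash
mkdir -p pics; cat > h.py <<'E'
import numpy as np,cv2
from bench import get_obs, viewer, workorder, ctrl
from scipy.spatial.transform import Rotation as R
def att(c):
    a=np.array(c["attitude"],float)
    return a if a.shape==(3,3) else R.from_quat(a[[1,2,3,0]]).as_matrix()
E
python3 - <<'E'
from h import *
o=get_obs();print({k:np.round(v,4) for k,v in o.items()});print(ctrl.grip_point_offset)
for n in("scene","top"):
    c=viewer.get_calibration(n);print(n,c)
    p,d=viewer.camera(n);cv2.imwrite(f"pics/{n}0.png",p[...,::-1]);np.savez(f"{n}0.npz",p=p,d=d)
E
```

```text
{'time_s': np.float64(0.0), 'q': array([ 0.9667,  0.1815,  1.608 ,  0.    ,  1.3538, -0.2063]), 'dq': array([-0.0014, -0.0006,  0.0011,  0.0003,  0.003 , -0.0003]), 'joint_efforts': array([-0.00000e+00, -4.44879e+01, -3.51331e+01, -4.00000e-04,
        9.10000e-03, -1.00000e-04]), 'eef_pos': array([0.2224, 0.5296, 0.2304]), 'eef_rot': array([ 3.000e-04,  8.329e-01,  5.534e-01, -8.000e-04]), 'wrist_force': array([ 0.4861, -0.0876, -0.2885]), 'torque': array([-0.0024, -0.083 , -0.0043]), 'opening': np.float64(0.9979)}
0.0187
scene {'intrinsics': array([[623.39117116,   0.        , 314.9134589 ],
       [  0.        , 623.39117116, 239.63639232],
       [  0.        ,   0.        ,   1.        ]]), 'origin': array([0.23394618, 0.62125435, 1.02268836]), 'attitude': array([-0.25333623, -0.08118333,  0.31100519,  0.91241755])}
top {'intrinsics': array([[468.55315631,   0.        , 316.82932267],
       [  0.        , 468.55315631, 235.73417889],
       [  0.        ,   0.        ,   1.        ]]), 'origin': array([0.49025357, 0.00253575, 0.97687126]), 'attitude': array([-0.69552704, -0.04403921,  0.04576245,  0.71568742])}
```

View pics/scene0.png

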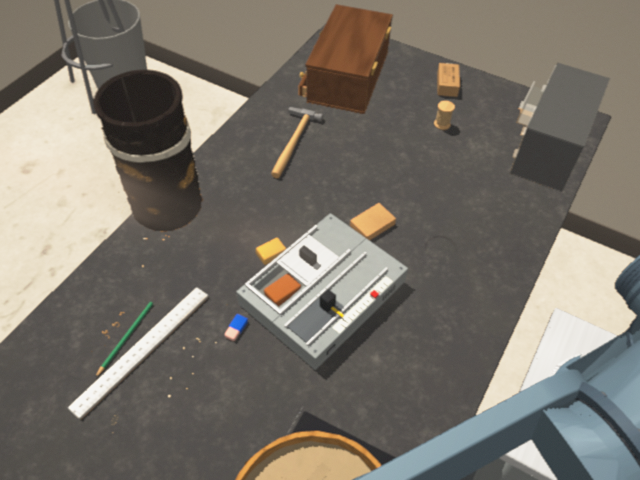

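View pics/top0.png

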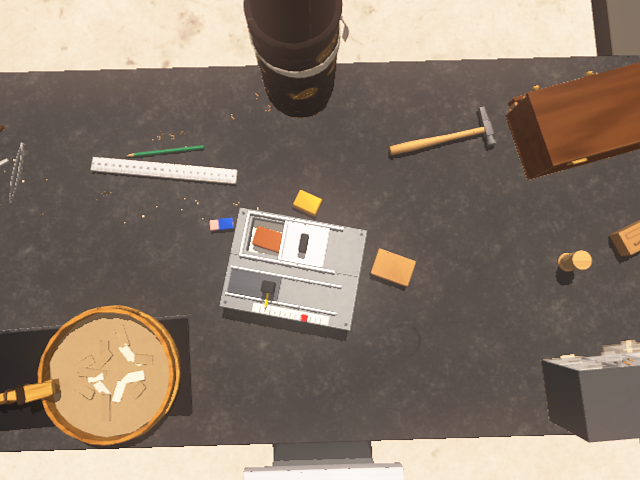

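The top view shows the box at about (295,268), the cover grip at (304,243), the shutter handle at (268,287) and the red mark at (304,318). The scene view shows the same layout. Next I enlarge both.

```bash
python3 - <<'E'
import numpy as np,cv2
t=np.load("top0.npz");p=t['p'][200:340,210:375,::-1]
cv2.imwrite("pics/topc.png",cv2.resize(p,None,fx=4.8,fy=4.2*4.8/4.2*0.89,interpolation=cv2.INTER_CUBIC) if 0 else cv2.resize(p,None,fx=4,fy=4,interpolation=cv2.INTER_CUBIC))
s=np.load("scene0.npz");p=s['p'][205:375,230:415,::-1]
cv2.imwrite("pics/scenec.png",cv2.resize(p,None,fx=3.5,fy=3.5,interpolation=cv2.INTER_CUBIC))
E
```

```text
(no output)
```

View pics/topc.png

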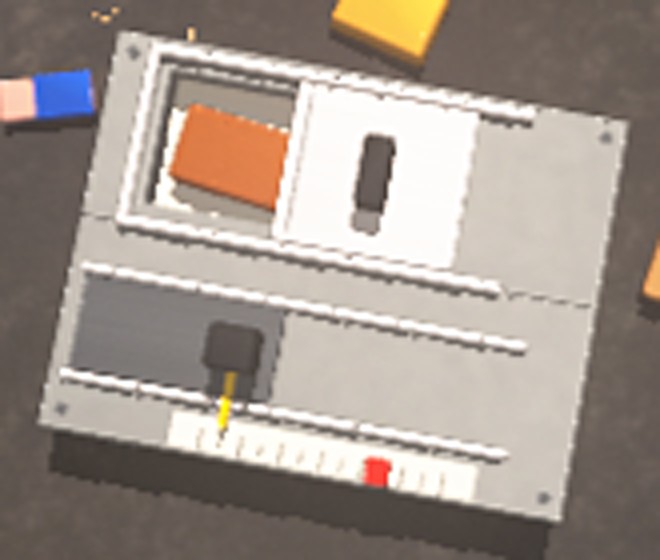

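View pics/scenec.png

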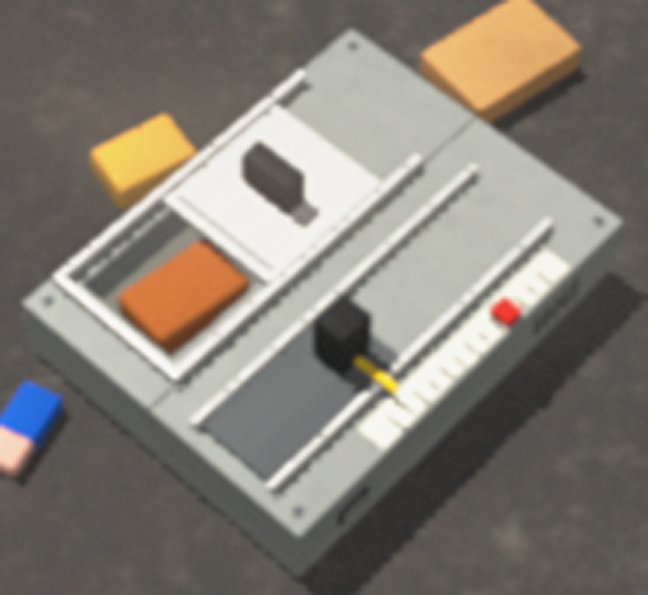

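```bash
cat >> h.py <<'E'
CAL={}
def ray(n,u,v):
    if n not in CAL: CAL[n]=viewer.get_calibration(n)
    c=CAL[n];K=c["intrinsics"];A=att(c)
    d=A@np.array([(u-K[0,2])/K[0,0],-(v-K[1,2])/K[1,1],-1.]);return np.array(c["origin"]),d/np.linalg.norm(d)
def plane(n,uv,z):
    o,d=ray(n,*uv);return o+d*(z-o[2])/d[2]
def tri(r):
    M=sum(np.eye(3)-np.outer(d,d) for o,d in r);b=sum((np.eye(3)-np.outer(d,d))@o for o,d in r)
    x=np.linalg.solve(M,b);return x,[np.linalg.norm(np.cross(d,x-o)) for o,d in r]
E
python3 - <<'E'
from h import *
T=lambda x,y:(210+(x+.5)/4-.5,200+(y+.5)/4-.5)
S=lambda x,y:(230+(x+.5)/3.5-.5,205+(y+.5)/3.5-.5)
P=dict(rl=((120,32),(25,303)),rr=((628,122),(352,30)),fr=((560,520),(622,222)),fl=((40,426),(298,535)),grip=((378,170),(274,163)),handle=((232,345),(343,313)),tip=((222,428),(398,390)),mark=((377,470),(507,308)))
X={}
for k,(a,b) in P.items():
    x,e=tri([ray("top",*T(*a)),ray("scene",*S(*b))]);X[k]=x;print(k,np.round(x,4),np.round(e,4))
loc=np.array([[.1,.13],[.1,-.13],[-.1,-.13],[-.1,.13]]);w=np.array([X[k][:2] for k in("rl","rr","fr","fl")])
c=w.mean(0);H=loc.T@(w-c);yaw=np.arctan2(H[0,1]-H[1,0],H[0,0]+H[1,1]);Rm=np.array([[np.cos(yaw),-np.sin(yaw)],[np.sin(yaw),np.cos(yaw)]])
print("c",c,"yaw",np.degrees(yaw),"res",w-c-loc@Rm.T)
for k in X: print(k,np.round(Rm.T@(X[k][:2]-c),4))
E
```

```text
rl [0.671  0.1526 0.0478] [0.0006 0.0006]
rr [ 0.618  -0.1015  0.0461] [0.0004 0.0004]
fr [ 0.4233 -0.0598  0.0463] [0.0008 0.0008]
fl [0.4769 0.1937 0.0483] [0.0018 0.0018]
grip [0.5944 0.024  0.0771] [0.0011 0.0011]
handle [0.5116 0.0943 0.0894] [0.0006 0.0006]
tip [0.4729 0.103  0.0598] [0.001 0.001]
mark [0.4498 0.0283 0.056 ] [0.0002 0.0002]
c [0.54730489 0.04625128] yaw -11.907052710516066 res [[-0.00100878 -0.00021318]
 [-0.00029588  0.00012891]
 [ 0.00070316  0.00049157]
 [ 0.0006015  -0.0004073 ]]
rl [0.0991 0.1296]
rr [ 0.0997 -0.1299]
fr [-0.0994 -0.1294]
fl [-0.0993  0.1297]
grip [ 0.0507 -0.0121]
handle [-0.0449  0.0397]
tip [-0.0846  0.0401]
mark [-0.0917 -0.0377]
```

```bash
cat >> h.py <<'E'
C=np.array([0.5473,0.0463]);YAW=np.radians(-11.9)
RB=np.array([[np.cos(YAW),-np.sin(YAW)],[np.sin(YAW),np.cos(YAW)]])
def b2w(x,y,z): return np.r_[C+RB@[x,y],z]
def w2b(p): return np.r_[RB.T@(np.array(p)[:2]-C),p[2]]
def delta(target,pos=None,rot=None):
    o=get_obs();pos=o["eef_pos"] if pos is None else pos
    rot=o["eef_rot"] if rot is None else rot
    A=R.from_quat(np.array(rot)[[1,2,3,0]]).as_matrix()
    yb=np.r_[RB@[0,1],0]; t=A.T@yb
    return A.T@(np.array(target)-pos), np.degrees(np.arctan2(t[1],t[0]))
E
python3 - <<'E'
from h import *
print(b2w(.05,-.012,.15),delta(b2w(.05,-.012,.15)), w2b(get_obs()["eef_pos"]))
E
```

```text
[0.593751   0.02424768 0.15      ] (array([-0.32203596,  0.53814814,  0.080788  ]), np.float64(-10.89110049058825)) [-0.41755861  0.40602991  0.23048123]
```

>>> {"method": "move_arm", "body": {"increments": [{"tx": -0.01,"ty": 0.017,"turn": -1},{"tx": -0.028,"ty": 0.047,"turn": -2},{"tx": -0.048,"ty": 0.08,"turn": -3},{"tx": -0.068,"ty": 0.114,"turn": -4},{"tx": -0.088,"ty": 0.147,"turn": -5},{"tx": -0.108,"ty": 0.18,"turn": -6},{"tx": -0.128,"ty": 0.214,"turn": -7},{"tx": -0.148,"ty": 0.247,"turn": -8},{"tx": -0.168,"ty": 0.281,"turn": -9},{"tx": -0.188,"ty": 0.314,"turn": -10},{"tx": -0.208,"ty": 0.348,"turn": -10.9},{"tx": -0.228,"ty": 0.381,"turn": -10.9},{"tx": -0.248,"ty": 0.414,"turn": -10.9},{"tx": -0.268,"ty": 0.448,"turn": -10.9},{"tx": -0.288,"ty": 0.481,"turn": -10.9},{"tx": -0.305,"ty": 0.51,"tz": 0.02,"turn": -10.9},{"tx": -0.315,"ty": 0.527,"tz": 0.04,"turn": -10.9},{"tx": -0.322,"ty": 0.538,"tz": 0.06,"turn": -10.9},{"tx": -0.322,"ty": 0.538,"tz": 0.07,"turn": -10.9},{"tx": -0.322,"ty": 0.538,"tz": 0.07,"turn": -10.9}]}}

```text
validation failed for argument at $.in...
```

```bash
python3 - <<'E'
from h import *
o=get_obs();print(o["time_s"],o["eef_pos"],w2b(o["eef_pos"]),o["wrist_force"])
c=viewer.get_calibration("wrist");print(c)
p,d=viewer.camera("wrist");cv2.imwrite("pics/w1.png",p[...,::-1]);np.savez("w1.npz",p=p,d=d,A=att(c),o=c["origin"])
print(delta(b2w(.05,-.012,.063)))
E
```

```text
0.1 [0.22244022 0.52970625 0.23048123] [-0.41755861  0.40602991  0.23048123] [0.68813985 0.04138938 0.19882506]
{'intrinsics': array([[371.64829954,   0.        , 324.36112169],
       [  0.        , 371.64829954, 239.89452674],
       [  0.        ,   0.        ,   1.        ]]), 'origin': array([0.14530055, 0.56149624, 0.37340763]), 'attitude': array([ 0.82153183, -0.13733343, -0.09040989,  0.5459405 ])}
(array([-0.32198013,  0.53813663,  0.16786788]), np.float64(-10.891357217625515))
```

View pics/w1.png

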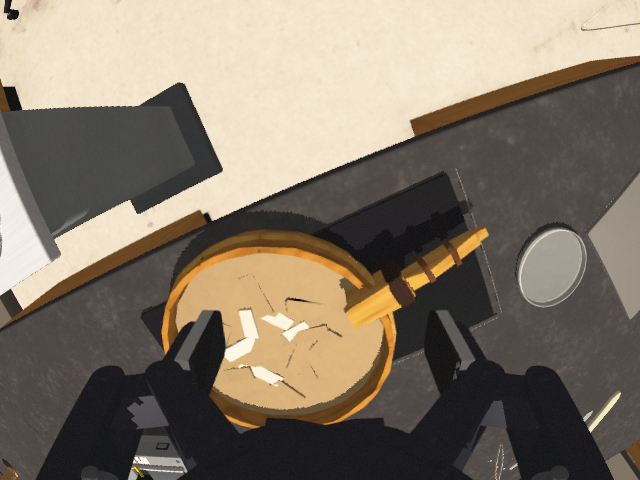

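The move was refused: the arm is still at the start, above the bowl. I'll resend it with all four keys in every row.

>>> {"method": "move_arm", "body": {"increments": [{"tx": -0.01,"ty": 0.017,"tz": 0.0,"turn": -1.0},{"tx": -0.028,"ty": 0.047,"tz": 0.0,"turn": -2.0},{"tx": -0.048,"ty": 0.08,"tz": 0.0,"turn": -3.0},{"tx": -0.068,"ty": 0.114,"tz": 0.0,"turn": -4.0},{"tx": -0.088,"ty": 0.147,"tz": 0.0,"turn": -5.0},{"tx": -0.108,"ty": 0.18,"tz": 0.0,"turn": -6.0},{"tx": -0.128,"ty": 0.214,"tz": 0.0,"turn": -7.0},{"tx": -0.148,"ty": 0.247,"tz": 0.0,"turn": -8.0},{"tx": -0.168,"ty": 0.281,"tz": 0.0,"turn": -9.0},{"tx": -0.188,"ty": 0.314,"tz": 0.0,"turn": -10.0},{"tx": -0.208,"ty": 0.348,"tz": 0.0,"turn": -10.9},{"tx": -0.228,"ty": 0.381,"tz": 0.0,"turn": -10.9},{"tx": -0.248,"ty": 0.414,"tz": 0.0,"turn": -10.9},{"tx": -0.268,"ty": 0.448,"tz": 0.0,"turn": -10.9},{"tx": -0.288,"ty": 0.481,"tz": 0.0,"turn": -10.9},{"tx": -0.305,"ty": 0.51,"tz": 0.02,"turn": -10.9},{"tx": -0.315,"ty": 0.527,"tz": 0.04,"turn": -10.9},{"tx": -0.322,"ty": 0.538,"tz": 0.06,"turn": -10.9},{"tx": -0.322,"ty": 0.538,"tz": 0.07,"turn": -10.9},{"tx": -0.322,"ty": 0.538,"tz": 0.07,"turn": -10.9}]}}

```text
time_s: 1.82
eef_pos: [0.5918, 0.0248, 0.1578]
eef_rot: [-0.003, 0.777, 0.629, -0.002]
wrist_force: [0.0, 0.9, -0.3]
opening: 0.998
```

```bash
python3 - <<'E'
from h import *
o=get_obs();print(o["time_s"],o["eef_pos"],w2b(o["eef_pos"]),o["wrist_force"])
c=viewer.get_calibration("wrist");print(c)
p,d=viewer.camera("wrist");cv2.imwrite("pics/w2.png",p[...,::-1]);np.savez("w2.npz",p=p,d=d,A=att(c),o=c["origin"])
print(delta(b2w(.05,-.012,.063)))
E
```

```text
1.8167 [0.59179325 0.02476559 0.15779796] [ 0.04797753 -0.01189692  0.15779796] [ 0.03719342  0.94840595 -0.28335255]
{'intrinsics': array([[371.64829954,   0.        , 324.36112169],
       [  0.        , 371.64829954, 239.89452674],
       [  0.        ,   0.        ,   1.        ]]), 'origin': array([0.51072286, 0.0411025 , 0.30125699]), 'attitude': array([ 0.76688347, -0.12537263, -0.10163198,  0.62116212])}
(array([-0.00085557,  0.00181944,  0.09669705]), np.float64(-0.010770718649385032))
```

View pics/w2.png

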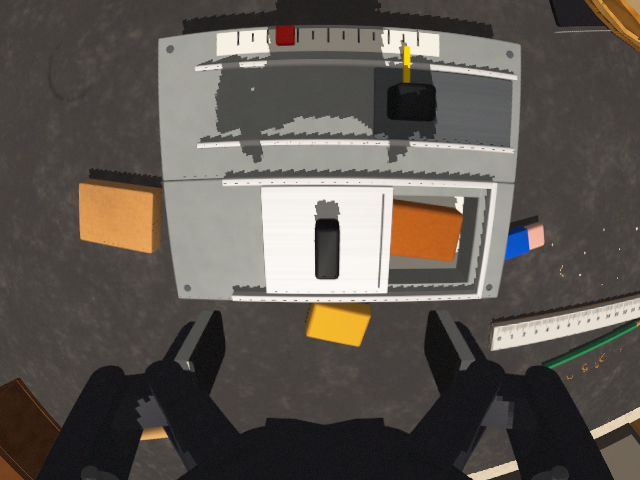

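```bash
python3 - <<'E'
import numpy as np,cv2
p=np.load("w2.npz")['p'][...,::-1]
a=cv2.resize(p[10:130,270:450],None,fx=4,fy=4,interpolation=cv2.INTER_CUBIC)
b=cv2.resize(p[190:300,250:400],None,fx=4,fy=4,interpolation=cv2.INTER_CUBIC)
cv2.imwrite("pics/w2a.png",a);cv2.imwrite("pics/w2b.png",b)
E
```

```text
(no output)
```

View pics/w2a.png

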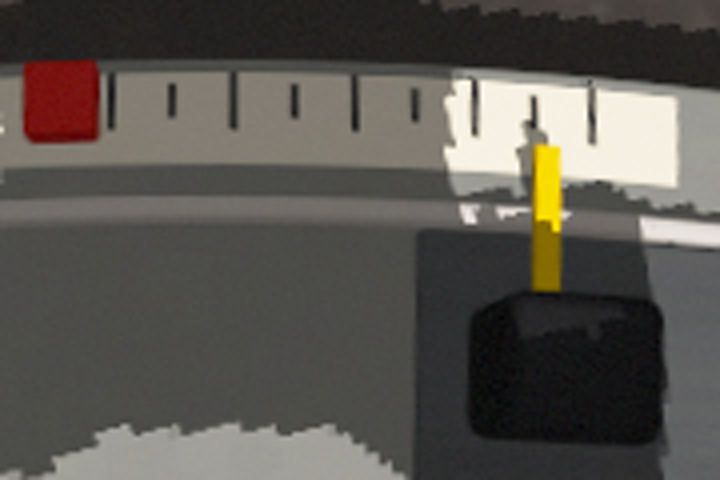

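View pics/w2b.png

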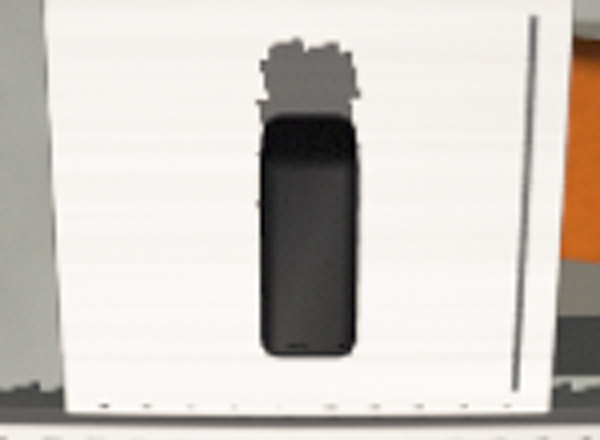

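```bash
cat >> h.py <<'E'
def wray(c,u,v):
    K=c["intrinsics"];x=(u-K[0,2]);y=(v-K[1,2]);r=np.hypot(x,y);th=r/K[0,0]
    d=np.array([x/r*np.sin(th),-y/r*np.sin(th),-np.cos(th)]);return np.array(c["origin"]),att(c)@d
def wplane(c,uv,z):
    o,d=wray(c,*uv);return o+d*(z-o[2])/d[2]
E
python3 - <<'E'
from h import *
c=viewer.get_calibration("wrist")
for n,uv,z in [("grip",(326.9,254.1),.081),("tip",(406.6,46.6),.06),("mark",(285,34.8),.058),("fl deck",(512,45),.05),("fr",(160,40),.05),("rr",(180,298),.05),("rl",(495,298),.05),("coveredgeR",(260.5,190),.056),("coveredgeL",(393,190),.056)]:
    print(n,np.round(w2b(wplane(c,uv,z)),4))
E
```

```text
grip [ 0.0503 -0.0103  0.081 ]
tip [-0.0841  0.0413  0.06  ]
mark [-0.0911 -0.0373  0.058 ]
fl deck [-0.0975  0.1237  0.05  ]
fr [-0.0982 -0.1282  0.05  ]
rr [ 0.1008 -0.1288  0.05  ]
rl [0.1021 0.1295 0.05  ]
coveredgeR [ 0.0133 -0.0554  0.056 ]
coveredgeL [0.0133 0.0349 0.056 ]
```

The wrist picture puts the cover grip's top at (327,254), the pointer tip at (407,47) and the mark at (285,35). That agrees with the two-view fit to about 1 mm. Now I lower onto the cover grip.

>>> {"method": "move_arm", "body": {"increments": [{"tx": 0.0005,"ty": 0.002,"tz": 0.02,"turn": 0.0},{"tx": 0.0005,"ty": 0.002,"tz": 0.045,"turn": 0.0},{"tx": 0.0005,"ty": 0.002,"tz": 0.065,"turn": 0.0},{"tx": 0.0005,"ty": 0.002,"tz": 0.08,"turn": 0.0},{"tx": 0.0005,"ty": 0.002,"tz": 0.088,"turn": 0.0},{"tx": 0.0005,"ty": 0.002,"tz": 0.093,"turn": 0.0},{"tx": 0.0005,"ty": 0.002,"tz": 0.093,"turn": 0.0},{"tx": 0.0005,"ty": 0.002,"tz": 0.093,"turn": 0.0}]}}

```text
time_s: 2.53
eef_pos: [0.5968, 0.0253, 0.0696]
eef_rot: [0.001, 0.776, 0.63, 0.001]
wrist_force: [0.4, 0.2, 0.1]
opening: 1.0
```

```bash
python3 - <<'E'
from h import *
o=get_obs();print(o["time_s"],o["eef_pos"],w2b(o["eef_pos"]),o["wrist_force"])
p,d=viewer.camera("wrist");cv2.imwrite("pics/w3.png",p[...,::-1])
E
```

```text
2.5333 [0.5968365  0.02527287 0.06962887] [ 0.0528078  -0.0103606   0.06962887] [0.41197103 0.19106591 0.07034968]
```

View pics/w3.png

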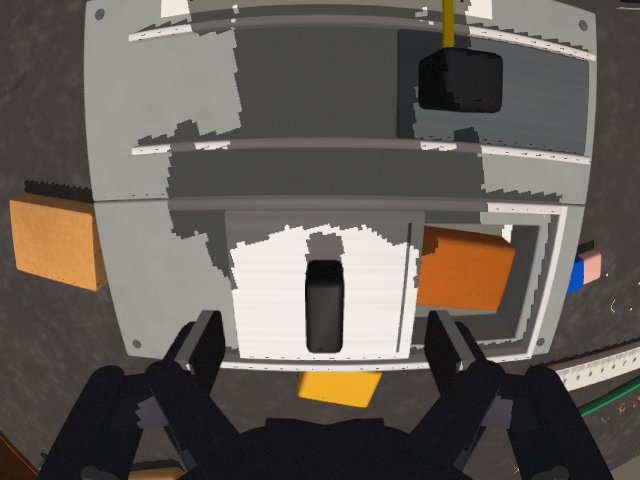

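The grip at (325,306) sits centred between the open pads. I go a few mm lower and close.

>>> {"method": "move_arm", "body": {"increments": [{"tx": 0.0,"ty": -0.002,"tz": 0.002,"turn": 0.0},{"tx": 0.0,"ty": -0.002,"tz": 0.004,"turn": 0.0},{"tx": 0.0,"ty": -0.002,"tz": 0.004,"turn": 0.0},{"tx": 0.0,"ty": -0.002,"tz": 0.004,"turn": 0.0},{"tx": 0.0,"ty": -0.002,"tz": 0.004,"turn": 0.0},{"tx": 0.0,"ty": -0.002,"tz": 0.004,"turn": 0.0},{"tx": 0.0,"ty": -0.002,"tz": 0.004,"turn": 0.0},{"tx": 0.0,"ty": -0.002,"tz": 0.004,"turn": 0.0},{"tx": 0.0,"ty": -0.002,"tz": 0.004,"turn": 0.0},{"tx": 0.0,"ty": -0.002,"tz": 0.004,"turn": 0.0}], "gripper": 0.0}}

```text
time_s: 3.42
eef_pos: [0.5942, 0.0253, 0.0646]
eef_rot: [0.0, 0.777, 0.63, 0.0]
wrist_force: [-2.3, -0.2, 5.1]
opening: 0.168
```

>>> {"method": "move_arm", "body": {"increments": [{"tx": 0.003,"ty": 0.0,"tz": 0.0,"turn": 0.0},{"tx": 0.009,"ty": 0.0,"tz": 0.0,"turn": 0.0},{"tx": 0.017,"ty": 0.0,"tz": 0.0,"turn": 0.0},{"tx": 0.026,"ty": 0.0,"tz": 0.0,"turn": 0.0},{"tx": 0.035,"ty": 0.0,"tz": 0.0,"turn": 0.0},{"tx": 0.044,"ty": 0.0,"tz": 0.0,"turn": 0.0},{"tx": 0.052,"ty": 0.0,"tz": 0.0,"turn": 0.0},{"tx": 0.059,"ty": 0.0,"tz": 0.0,"turn": 0.0},{"tx": 0.064,"ty": 0.0,"tz": 0.0,"turn": 0.0},{"tx": 0.067,"ty": 0.0,"tz": 0.0,"turn": 0.0},{"tx": 0.068,"ty": 0.0,"tz": 0.0,"turn": 0.0},{"tx": 0.068,"ty": 0.0,"tz": 0.0,"turn": 0.0},{"tx": 0.068,"ty": 0.0,"tz": 0.0,"turn": 0.0}]}}

```text
time_s: 4.5
eef_pos: [0.6086, 0.0926, 0.0646]
eef_rot: [0.0, 0.777, 0.63, 0.001]
wrist_force: [-0.9, 1.9, 5.6]
opening: 0.171
```

```bash
python3 - <<'E'
from h import *
o=get_obs();print(o["time_s"],w2b(o["eef_pos"]),RB.T@o["wrist_force"][:2],delta(b2w(.05,.06,.063)))
E
```

```text
4.5 [0.05042948 0.05792683 0.06459651] [-1.30107605  1.64475844] (array([ 0.00207186, -0.00043031,  0.00159799]), np.float64(0.016071781308038352))
```

Not at the stop yet, with only friction on the wrist. I go on in small steps until the stop is felt.

>>> {"method": "move_arm", "body": {"increments": [{"tx": 0.001,"ty": 0.0,"tz": 0.0,"turn": 0.0},{"tx": 0.002,"ty": 0.0,"tz": 0.0,"turn": 0.0},{"tx": 0.003,"ty": 0.0,"tz": 0.0,"turn": 0.0},{"tx": 0.003,"ty": 0.0,"tz": 0.0,"turn": 0.0},{"tx": 0.003,"ty": 0.0,"tz": 0.0,"turn": 0.0}]}}

```text
time_s: 4.92
eef_pos: [0.609, 0.0947, 0.0646]
eef_rot: [0.0, 0.777, 0.63, 0.0]
wrist_force: [-1.9, -1.6, 5.9]
opening: 0.17
```

```bash
python3 - <<'E'
from h import *
o=get_obs();print(o["time_s"],w2b(o["eef_pos"]),RB.T@o["wrist_force"][:2])
E
```

```text
4.9167 [0.050415   0.0600853  0.06458433] [-1.52159751 -2.00140847]
```

>>> {"method": "move_arm", "body": {"increments": [{"tx": 0.001,"ty": 0.0,"tz": 0.0,"turn": 0.0},{"tx": 0.002,"ty": 0.0,"tz": 0.0,"turn": 0.0},{"tx": 0.003,"ty": 0.0,"tz": 0.0,"turn": 0.0},{"tx": 0.003,"ty": 0.0,"tz": 0.0,"turn": 0.0},{"tx": 0.003,"ty": 0.0,"tz": 0.0,"turn": 0.0}]}}

```text
time_s: 5.33
eef_pos: [0.6091, 0.0949, 0.0646]
eef_rot: [0.001, 0.777, 0.63, -0.002]
wrist_force: [-6.1, -12.4, 7.7]
opening: 0.171
```

```bash
python3 - <<'E'
from h import *
o=get_obs();print(o["time_s"],w2b(o["eef_pos"]),RB.T@o["wrist_force"][:2])
E
```

```text
5.3333 [0.05040568 0.06028357 0.06458524] [ -3.38650409 -13.41638874]
```

The stop is reached at box y 0.060 with 13 N against it. I open and lift.

>>> {"method": "move_arm", "body": {"increments": [{"tx": 0.0,"ty": 0.0,"tz": 0.0,"turn": 0.0},{"tx": 0.0,"ty": 0.0,"tz": 0.0,"turn": 0.0},{"tx": 0.0,"ty": 0.0,"tz": 0.0,"turn": 0.0},{"tx": 0.0,"ty": 0.0,"tz": 0.0,"turn": 0.0},{"tx": 0.0,"ty": 0.0,"tz": 0.0,"turn": 0.0},{"tx": 0.0,"ty": 0.0,"tz": -0.01,"turn": 0.0},{"tx": 0.0,"ty": 0.0,"tz": -0.03,"turn": 0.0},{"tx": 0.0,"ty": 0.0,"tz": -0.055,"turn": 0.0},{"tx": 0.0,"ty": 0.0,"tz": -0.08,"turn": 0.0},{"tx": 0.0,"ty": -0.02,"tz": -0.09,"turn": 0.0},{"tx": -0.006,"ty": -0.045,"tz": -0.09,"turn": 0.0},{"tx": -0.012,"ty": -0.07,"tz": -0.09,"turn": 0.0},{"tx": -0.02,"ty": -0.09,"tz": -0.09,"turn": 0.0},{"tx": -0.022,"ty": -0.096,"tz": -0.09,"turn": 0.0},{"tx": -0.022,"ty": -0.096,"tz": -0.09,"turn": 0.0},{"tx": -0.022,"ty": -0.096,"tz": -0.09,"turn": 0.0},{"tx": -0.022,"ty": -0.096,"tz": -0.09,"turn": 0.0}], "gripper": 1.0}}

```text
time_s: 6.75
eef_pos: [0.5124, 0.096, 0.155]
eef_rot: [0.001, 0.777, 0.63, 0.001]
wrist_force: [0.3, -0.2, -0.6]
opening: 0.995
```

```bash
python3 - <<'E'
from h import *
o=get_obs();print(o["time_s"],w2b(o["eef_pos"]),o["wrist_force"],delta(b2w(-.046,.04,.066)))
p,d=viewer.camera("wrist");cv2.imwrite("pics/w4.png",p[...,::-1])
p,d=viewer.camera("top");cv2.imwrite("pics/top4.png",cv2.resize(p[190:340,200:400,::-1],None,fx=3.5,fy=3.5))
E
```

```text
6.75 [-0.04442671  0.04140362  0.15497485] [ 0.34021602 -0.23019465 -0.57431454] (array([-0.00143866, -0.00173632,  0.08897126]), np.float64(-0.0031684911370680404))
```

View pics/w4.png

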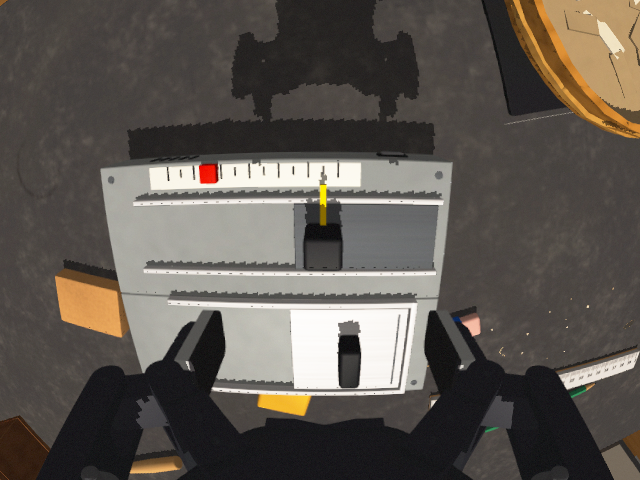

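View pics/top4.png

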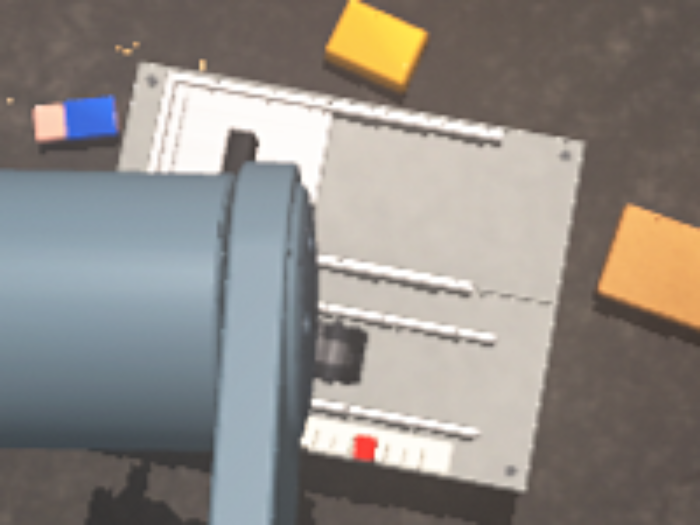

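The wrist view shows the cover fully over the compartment, its grip at (349,361), with the handle at (323,248), pointer tip at (323,185) and mark at (208,173). I'll enlarge for the pointer-to-mark distance.

```bash
python3 - <<'E'
import cv2
p=cv2.imread("pics/w4.png");cv2.imwrite("pics/w4a.png",cv2.resize(p[150:280,185:365],None,fx=4.4,fy=4.4,interpolation=cv2.INTER_CUBIC))
E
```

```text
(no output)
```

View pics/w4a.png

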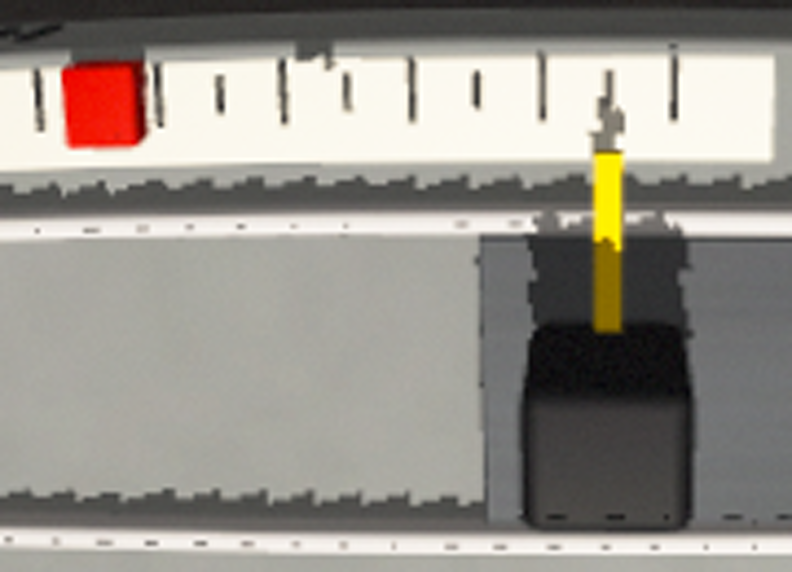

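```bash
python3 - <<'E'
from h import *
c=viewer.get_calibration("wrist");f=lambda x,y:(185+(x+.5)/4.4-.5,150+(y+.5)/4.4-.5)
for n,uv,z in [("tip",(608,153),.06),("mark",(101,105),.058),("handle",(608,460),.09)]:
    for dz in(-.002,.0,.002): print(n,np.round(w2b(wplane(c,f(*uv),z+dz)),4))
E
```

```text
tip [-0.0844  0.0395  0.058 ]
tip [-0.0848  0.0395  0.06  ]
tip [-0.0852  0.0395  0.062 ]
mark [-0.0929 -0.0383  0.056 ]
mark [-0.0932 -0.0376  0.058 ]
mark [-0.0935 -0.037   0.06  ]
handle [-0.0474  0.0396  0.088 ]
handle [-0.0481  0.0396  0.09  ]
handle [-0.0489  0.0396  0.092 ]
```

>>> {"method": "move_arm", "body": {"increments": [{"tx": -0.0015,"ty": -0.0015,"tz": 0.015,"turn": 0.0},{"tx": -0.0015,"ty": -0.0015,"tz": 0.04,"turn": 0.0},{"tx": -0.0015,"ty": -0.0015,"tz": 0.06,"turn": 0.0},{"tx": -0.0015,"ty": -0.0015,"tz": 0.075,"turn": 0.0},{"tx": -0.0015,"ty": -0.0015,"tz": 0.084,"turn": 0.0},{"tx": -0.0015,"ty": -0.0015,"tz": 0.089,"turn": 0.0},{"tx": -0.0015,"ty": -0.0015,"tz": 0.09,"turn": 0.0},{"tx": -0.0015,"ty": -0.0015,"tz": 0.09,"turn": 0.0},{"tx": -0.0015,"ty": -0.0015,"tz": 0.09,"turn": 0.0},{"tx": -0.0015,"ty": -0.0015,"tz": 0.09,"turn": 0.0}]}}

```text
time_s: 7.68
eef_pos: [0.51, 0.0948, 0.0653]
eef_rot: [0.001, 0.777, 0.63, 0.001]
wrist_force: [0.9, -0.1, -0.5]
opening: 0.996
```

```bash
python3 - <<'E'
from h import *
o=get_obs();print(o["time_s"],w2b(o["eef_pos"]),o["wrist_force"],delta(b2w(-.046,.04,.065)))
p,d=viewer.camera("wrist");cv2.imwrite("pics/w5.png",p[...,::-1])
E
```

```text
7.6833 [-0.04651505  0.03978531  0.06531584] [ 0.85176539 -0.09007605 -0.46664029] (array([0.00021449, 0.0005145 , 0.00031688]), np.float64(0.01182431214682749))
```

View pics/w5.png

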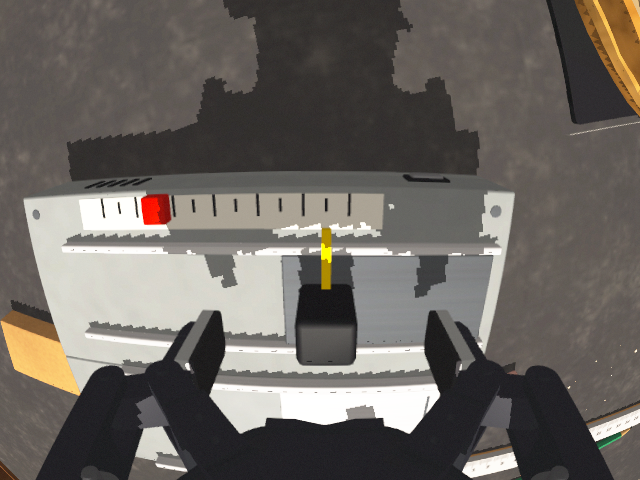

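The handle at (326,325) is centred between the pads, so I close on it.

>>> {"method": "move_arm", "body": {"increments": [{"tx": 0.0,"ty": 0.0,"tz": 0.0,"turn": 0.0},{"tx": 0.0,"ty": 0.0,"tz": 0.0,"turn": 0.0},{"tx": 0.0,"ty": 0.0,"tz": 0.0,"turn": 0.0},{"tx": 0.0,"ty": 0.0,"tz": 0.0,"turn": 0.0},{"tx": 0.0,"ty": 0.0,"tz": 0.0,"turn": 0.0},{"tx": 0.0,"ty": 0.0,"tz": 0.0,"turn": 0.0},{"tx": 0.0,"ty": 0.0,"tz": 0.0,"turn": 0.0},{"tx": 0.0,"ty": 0.0,"tz": 0.0,"turn": 0.0},{"tx": 0.0,"ty": 0.0,"tz": 0.0,"turn": 0.0},{"tx": 0.0,"ty": 0.0,"tz": 0.0,"turn": 0.0}], "gripper": 0.0}}

```text
time_s: 8.57
eef_pos: [0.5092, 0.0952, 0.0645]
eef_rot: [-0.0, 0.777, 0.63, 0.0]
wrist_force: [-1.0, 4.2, 5.1]
opening: 0.263
```

```bash
python3 - <<'E'
from h import *
o=get_obs();print(o["time_s"],w2b(o["eef_pos"]),o["opening"],RB.T@o["wrist_force"][:2])
E
```

```text
8.5667 [-0.04736229  0.03997862  0.06454022] 0.2634912257977061 [-1.80854419  3.86874322]
```

Held (opening 0.263, about 22 mm). I draw 72 mm smoothly, then look before the final few mm.

>>> {"method": "move_arm", "body": {"increments": [{"tx": -0.002,"ty": 0.0,"tz": 0.0,"turn": 0.0},{"tx": -0.006,"ty": 0.0,"tz": 0.0,"turn": 0.0},{"tx": -0.011,"ty": 0.0,"tz": 0.0,"turn": 0.0},{"tx": -0.017,"ty": 0.0,"tz": 0.0,"turn": 0.0},{"tx": -0.023,"ty": 0.0,"tz": 0.0,"turn": 0.0},{"tx": -0.029,"ty": 0.0,"tz": 0.0,"turn": 0.0},{"tx": -0.035,"ty": 0.0,"tz": 0.0,"turn": 0.0},{"tx": -0.041,"ty": 0.0,"tz": 0.0,"turn": 0.0},{"tx": -0.047,"ty": 0.0,"tz": 0.0,"turn": 0.0},{"tx": -0.053,"ty": 0.0,"tz": 0.0,"turn": 0.0},{"tx": -0.059,"ty": 0.0,"tz": 0.0,"turn": 0.0},{"tx": -0.064,"ty": 0.0,"tz": 0.0,"turn": 0.0},{"tx": -0.068,"ty": 0.0,"tz": 0.0,"turn": 0.0},{"tx": -0.071,"ty": 0.0,"tz": 0.0,"turn": 0.0},{"tx": -0.072,"ty": 0.0,"tz": 0.0,"turn": 0.0},{"tx": -0.072,"ty": 0.0,"tz": 0.0,"turn": 0.0},{"tx": -0.072,"ty": 0.0,"tz": 0.0,"turn": 0.0}]}}

```text
time_s: 9.98
eef_pos: [0.4942, 0.0251, 0.0645]
eef_rot: [-0.001, 0.777, 0.63, 0.0]
wrist_force: [-1.9, 6.9, 5.8]
opening: 0.27
```

```bash
python3 - <<'E'
from h import *
o=get_obs();print(o["time_s"],w2b(o["eef_pos"]),o["opening"],RB.T@o["wrist_force"][:2])
p,d=viewer.camera("wrist");cv2.imwrite("pics/w6.png",p[...,::-1])
cv2.imwrite("pics/w6a.png",cv2.resize(p[170:350,240:420,::-1],None,fx=3.3,fy=3.3,interpolation=cv2.INTER_CUBIC))
p,d=viewer.camera("scene");cv2.imwrite("pics/s6.png",cv2.resize(p[205:375,230:415,::-1],None,fx=3.5,fy=3.5,interpolation=cv2.INTER_CUBIC))
E
```

```text
9.9833 [-0.04756771 -0.03165933  0.06452346] 0.2700664531842486 [-3.27688293  6.41023463]
```

View pics/w6a.png

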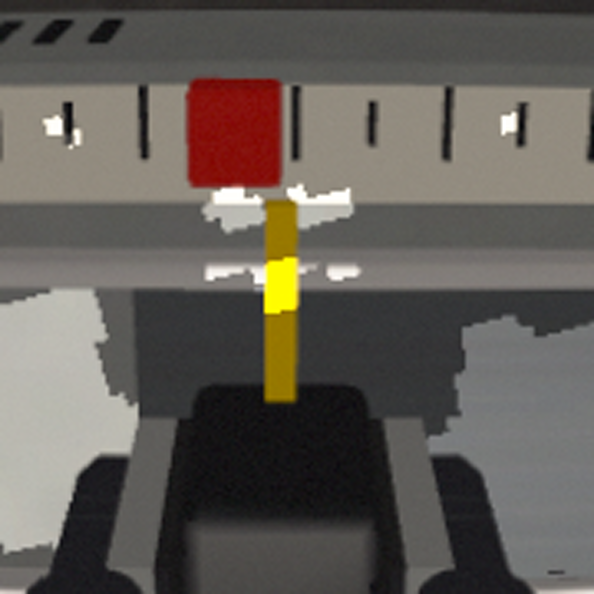

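View pics/s6.png

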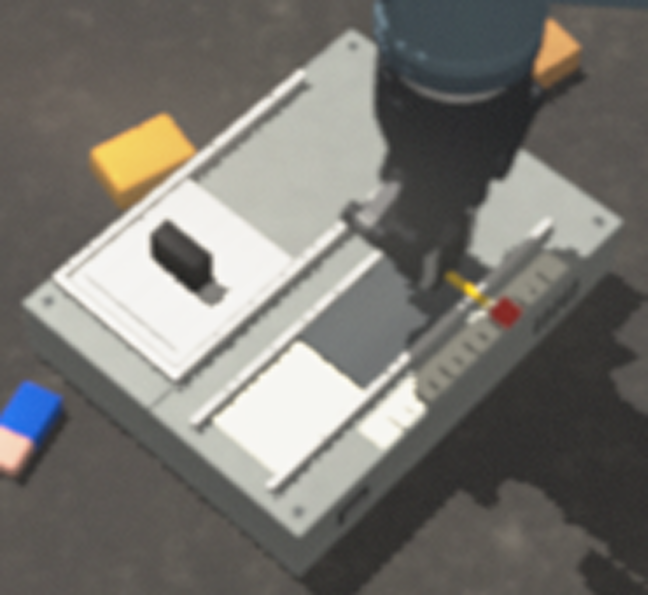

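The pointer is at x=281 in the crop and the mark's middle at 234, at 7.7 px/mm that leaves 6 mm. The cover is still shut.

>>> {"method": "move_arm", "body": {"increments": [{"tx": -0.001,"ty": 0.0,"tz": 0.0,"turn": 0.0},{"tx": -0.002,"ty": 0.0,"tz": 0.0,"turn": 0.0},{"tx": -0.004,"ty": 0.0,"tz": 0.0,"turn": 0.0},{"tx": -0.005,"ty": 0.0,"tz": 0.0,"turn": 0.0},{"tx": -0.006,"ty": 0.0,"tz": 0.0,"turn": 0.0},{"tx": -0.006,"ty": 0.0,"tz": 0.0,"turn": 0.0},{"tx": -0.006,"ty": 0.0,"tz": 0.0,"turn": 0.0},{"tx": -0.006,"ty": 0.0,"tz": 0.0,"turn": 0.0},{"tx": -0.006,"ty": 0.0,"tz": 0.0,"turn": 0.0},{"tx": -0.006,"ty": 0.0,"tz": 0.0,"turn": 0.0},{"tx": -0.006,"ty": 0.0,"tz": 0.0,"turn": 0.0},{"tx": -0.006,"ty": 0.0,"tz": 0.0,"turn": 0.0}]}}

```text
time_s: 11.08
eef_pos: [0.493, 0.0194, 0.0645]
eef_rot: [-0.001, 0.777, 0.63, 0.0]
wrist_force: [-1.1, 7.9, 6.7]
opening: 0.268
```

```bash
python3 - <<'E'
from h import *
o=get_obs();print(o["time_s"],w2b(o["eef_pos"]),o["opening"],RB.T@o["wrist_force"][:2])
p,d=viewer.camera("wrist")
cv2.imwrite("pics/w7a.png",cv2.resize(p[170:350,240:420,::-1],None,fx=3.3,fy=3.3,interpolation=cv2.INTER_CUBIC))
c=viewer.get_calibration("wrist");print(c)
E
```

```text
11.0833 [-0.04759226 -0.03749662  0.06451032] 0.26774076281635756 [-2.73742266  7.45513074]
{'intrinsics': array([[371.64829954,   0.        , 324.36112169],
       [  0.        , 371.64829954, 239.89452674],
       [  0.        ,   0.        ,   1.        ]]), 'origin': array([0.41098882, 0.03564065, 0.2074547 ]), 'attitude': array([ 0.76615544, -0.12720057, -0.10428509,  0.62124912])}
```

View pics/w7a.png

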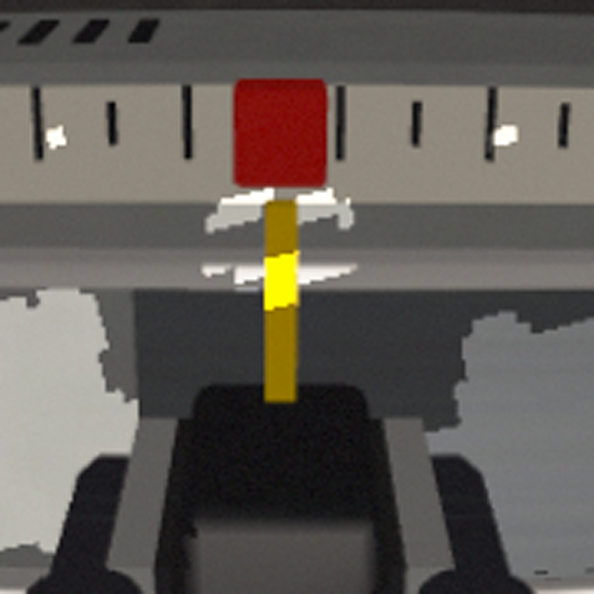

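The pointer (x=281) stands at the middle of the mark (x=280), and the mark sits at the same place on the scale as before. One last scene check, then I hand in.

```bash
python3 - <<'E'
from h import *
for i in range(4): p,d=viewer.camera("scene")
cv2.imwrite("pics/s8.png",cv2.resize(p[205:375,230:415,::-1],None,fx=3.5,fy=3.5,interpolation=cv2.INTER_CUBIC))
o=get_obs();print(o["time_s"],w2b(o["eef_pos"]),o["opening"],RB.T@o["wrist_force"][:2],np.abs(o["dq"]).max())
E
```

```text
11.3333 [-0.04759126 -0.03745554  0.0645298 ] 0.2714775112238319 [-2.17968879  7.86556069] 0.0011367433965458313
```

View pics/s8.png

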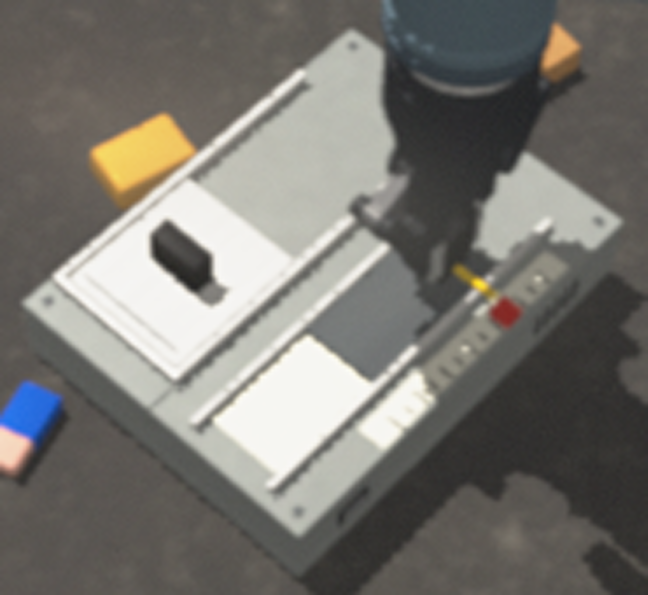

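The cover is shut, with its grip at (182,257). The mark at (505,312), the wax and the eraser are where they started; the cork is partly hidden behind the arm, but what shows is in place.

```bash
python3 -c "
from bench import workorder
print(workorder.hand_in())"
```

```text
the job is handed in; nothing more can be done
None
```

The job is handed in at about 11.3 s, with the cover shut and the fingers still holding the shutter's pointer at the red mark.

- **Cover:** I gripped it and slid it 71 mm to its stop. It met 13 N there at box y 0.060 m, and the later pictures show it still shut.
- **Shutter:** I gripped the handle and drew it 72 mm, looked, then drew the last 6 mm. The wrist picture shows the pointer within about 0.2 mm of the middle of the mark. The arm was still, with a steady pull of about 8 N along the slide.
- **Mark and loose blocks:** The red mark, wax block and eraser look unmoved in the last scene picture. The cork block was partly hidden by the arm, but its visible part was in place.
- **Disagreements:** The first move call was refused, apparently because some rows left out a key, and nothing moved. The camera measurements agreed with each other to 1–2 mm, except for one box corner in a single wrist view that was about 6 mm off and was not used.

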